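# Cup on the drying peg, splash guard held at balance

### The job

Take the orange cup out of its grey cradle, turn it upside down over the upright peg of the drying stand and leave it hanging there, let go. Then take the green splash guard behind the peg by its steel bar, swing it up from its rest until it stands straight up at its balance point, where it would fall neither way, without letting it go over towards the front, and finish while still gripping the bar and holding the guard still there, so that a colleague can fit its stay. Leave the cup on the peg and the other things on the bench where they are.

Things in the scene. Friction and masses are not known exactly. Their poses are not given: they have to be found in the camera images.
- cup: orange straight round cup, 44 mm outside diameter, 95 long, wall 3, inside 38 wide and 90 deep, about 80 g. Origin: centre of the outside of its closed end; its z axis runs along the cup to the open mouth. It starts lying level in the cradle.
- cup_mouth (a point): centre of the cup's open mouth (95 mm from its origin)
- cradle: grey fixed cradle, base 100x66x10 mm; two V supports, each 10 mm wide, centred 36 mm either side of its middle, 50 high, 54 across; the 62 mm between them are open for fingers. The cup lies along the cradle's x axis, its axis 60 mm above the bench, middle over the cradle's origin, mouth to the cradle's -x. Origin: centre of the underside.
- drying_stand: white fixed stand, base 190x190x18 mm. Grey round peg, 16 mm thick, upright on the origin, rounded tip 150 mm up; foot 52 wide, up to 32 high. The cup hangs loosely with the inside of its closed end on the tip, rim about 60 mm above the bench. Two hinge posts, 98 mm high, at y = +/-78, stand 90 mm behind the peg (stand's +x). Origin: under the peg, on the bench.
- peg_tip (a point): top of the peg, 150 mm above the bench; the base reaches 50 mm in front of the peg and 140 mm behind it
- guard_hinge (a point): middle of the guard's hinge axis, 90 mm behind the peg, 86 mm above the bench; the axis runs along the stand's y
- guard_bar (a point): middle of the guard's steel bar: 10 mm thick, 122 long, parallel to the hinge and 150 mm from it. There is a 34 mm open gap between bar and panel, 100 mm long between the two side arms, so that a finger fits on each side of the bar; the bar can turn between the fingers.
- guard (a joint): angle (rad) of the green splash guard (panel 130 wide, 6 thick, 300 g, swings freely, falls by its weight). 0: at rest, leaning 0.70 rad back from upright (stand's +x, away from the peg); grows as it swings up towards the peg; 0.70: upright, its balance point, bar straight over the hinge; beyond, it falls forward to its stop at 1.05.
- clear_bottle: small clear-glass media bottle, white cap, 62 mm wide, 143 tall; leave alone. Origin: centre of its underside.
- broth_bottle: small media bottle with beige broth, 62 mm wide, 143 tall; leave alone. Origin: centre of its underside.
- timer: white lab timer lying flat, 74x66x19 mm; leave alone. Origin: centre of its underside.
- red_dish: petri dish with red medium, 95 mm wide, 15 tall; leave alone. Origin: centre of its underside.
- tape_roll: flat roll of beige tape, 107 mm wide, 19 tall; leave alone. Origin: centre of its underside.
- flask: conical flask with beige broth, 84 mm wide, 153 tall; leave alone. Origin: centre of its underside.
- wash_bottle: white wash bottle with blue spout, 206 mm tall; leave alone. Origin: centre of its underside.
Not all that is in view belongs to the job. Of the things that look like the cup, the largest one is meant.

How it is judged:
By the outcome, as a careful person would: the job done as asked, in the order asked, and still so for the second after the job is handed in, while the arm keeps its last pose, push and grip.
It also fails if it takes over 58 s, if anything falls off the work surface, if the arm or the gripper's body presses on something with over 40 N, if the wrist force passes 120 N, or if a joint passes its speed limit or range.

### The arm

A 6-joint arm with a two-finger parallel gripper is mounted at the origin on a cart in front of the work surface, level with it; the furniture and walls round the work are solid. World frame = base frame: x ahead of the robot, y to its left, z up, the work surface at z = 0. Lengths are in m, angles in rad, forces in N, time in s.
With the tool pointing down it reaches from about 0.425 to 0.95 m from the base axis. Payload 3.5 kg.
Tool frame: the origin (TCP) lies between the finger pads; the fingertips stand 22 mm ahead of it and the grasp point (between the pads) lies 3 mm ahead of it (ctrl.nose_length is the z of the fingertips in the tool frame, in m); z points along the fingers, y is the line along which they close (so a half turn about z gives the same grasp; the last joint's range is limited). The gripper opens to 85 mm and grips with 20 to 120 N. Pads are 22 mm wide; open, the fingers measure 114 mm over their backs; the gripper's body (76 mm by 85 mm) begins 54 mm behind the grasp point. The pads swing forward as they close: fully open they stand 13 mm farther back than shut.
Start: joints at [-1.343, 0.286, 1.577, -0, 1.279, -0.15], TCP at [0.249, -0.627, 0.253] pointing down, gripper open.
Joint ranges: [-2.77, 2.77], [-0.9, 2.22], [0.21, 2.48], [-1.53, 4.67], [0.24, 2.81], [-2.84, 2.84]. Speed limits (rad/s): [2.79, 2.79, 3.14, 3.14, 3.14, 3.14].

### API

Orientations are given as a unit quaternion [x, y, z, w].
In Python, from plant import ctrl gives the robot as it stands. The module is installed in compiled form; this text tells all that it offers.
- The arm moves only by the tool send_rows, never from a script. Its argument "rows" is text: rows parted by semicolons, each of 7 numbers parted by spaces: the turn, a rotation vector about the tool's x, y, z in degrees, then the shift along the tool's x, y, z in mm, then the opening, from -1 (shut) to 1 (fully open). A call has 1 to 8 rows; each row is the pose to reach, as a shift and turn from the pose commanded when the call began, along the tool's axes at that moment; what a row does not reach only later rows make up. A row lasts 1/8 s, in which the tool goes at most 62.5 mm and 10.7 degrees, less where a joint would pass 70% of its speed; a pose out of reach is approached as far as the arm can. A call with a gripper value outside its range is refused whole. The fingers move at their own pace and stop on an object; "grip_force" is the grip in N (left out, the last holds). Time passes only in rows, so rows that repeat a pose let the fingers close. It gives the time, the measured TCP pose, the force, the opening and the grip force at its end, in the units of the state.
- ctrl.get_state(): the state, without advancing time (a new reading comes with each control period).
- ctrl.read_camera(name): name is "side" or "top"; returns a dict with "color" (384x512x3 uint8, red, green, blue), "fx", "fy", "cx", "cy" (pixels), "extrinsics" (4x4, takes a point from world to camera coordinates). Camera axes: x right, y down, z forward; pixel columns grow to the right and rows downward; lengths in m; the calibration is good to about 2 mm. A picture is of the moment at which its call begins. There is no depth.
- ctrl.sign_off(): hands the job in; it is judged then, once.
Trained networks look in a picture, given as the dict that the camera call returned (one of the last four; its "shot" number tells which), for a name from the list of things; names that differ only in an ending like _2 or _b are one class to them, and where a whole thing is asked for, a point or a joint stands for the part that bears it (a point fixed in the world has none). Each returns a list of dicts, best first, with "p" (0 to 1); they miss things now and then, are a little off and sometimes report something else, mostly with a low value. They report only what shows in the picture. A call takes as long as a camera call. They do not tell look-alikes from the thing itself.
- ctrl.look_for(picture, target): "position" ([x, y, z] in m, in the coordinates of the camera as it stood for that picture, good to about 4 mm: the middle of the surface that is visible of it).
The state is a dict: "time": time; "qpos": joint angles; "dq": joint speeds; "joint_efforts": joint torques, N m; "eef_pos": TCP position; "tcp_rot": TCP orientation; "contact_force": force on the tool from outside, world axes, zero at the start; "wrist_torque": the same for the moment, N m; "opening": opening from 0.0 (shut) to 1.0 (fully open); "finger_force": force on a finger pad.
Only numpy, scipy, OpenCV 4.12 (cv2) and the standard library are available. Lean on these libraries where they do the work, as an engineer would, in place of code of your own. Each camera call takes 0.05 s, during which the arm holds its last target. There are 200 camera calls.

## Working session

There is one attempt and no reset: what is moved stays moved. The work goes in short steps, Python scripts to look and compute and a tool call to move; the robot and the scene stay as the last step left them, time stands still between calls to the robot, and variables do not carry over. Pictures are saved under pics/ and viewed, at most 10 in all, crops included, and the job is handed in when it is done.

Besides the shell and the picture viewer there is one more tool, called after "Emit:" in YAML: its name, and indented under it one key for each argument. send_rows: Moves the arm, as the interface text tells. Its arguments: {"type":"object","properties":{"rows":{"type":"string"},"grip_force":{"type":"number"}},"required":["rows"]}

```bash
mkdir -p pics
cat > h.py <<'E'
import numpy as np, cv2
from plant import ctrl
from scipy.spatial.transform import Rotation as R
def w(p,pos):
    T=np.linalg.inv(p["extrinsics"]); return (T@np.r_[pos,1])[:3]
def pix(p,X):
    c=p["extrinsics"]@np.r_[X,1]; return np.array([p["fx"]*c[0]/c[2]+p["cx"],p["fy"]*c[1]/c[2]+p["cy"]])
def ray(p,u,v):
    T=np.linalg.inv(p["extrinsics"]); d=T[:3,:3]@np.array([(u-p["cx"])/p["fx"],(v-p["cy"])/p["fy"],1]); return T[:3,3],d
def atz(p,u,v,z):
    o,d=ray(p,u,v); return o+d*(z-o[2])/d[2]
E
python3 - <<'E'
from h import *
s=ctrl.get_state(); print({k:np.round(v,3) for k,v in s.items()}, ctrl.nose_length)
im=[]
for n in("side","top"):
    p=ctrl.read_camera(n); im.append(p["color"]); print(n,np.round(np.linalg.inv(p["extrinsics"]),3).tolist(),p["fx"])
    for t in["cup","cup_mouth","cradle","drying_stand","peg_tip","guard_hinge","guard_bar","guard","clear_bottle","broth_bottle","timer","red_dish","tape_roll","flask","wash_bottle"]:
        for d in ctrl.look_for(p,t)[:4]:
            X=w(p,d["position"]); print(n,t,round(d["p"],2),np.round(X,3),np.round(pix(p,X)))
    cv2.imwrite(f"pics/{n}0.png",cv2.resize(p["color"][:,:,::-1],(800,600),interpolation=cv2.INTER_CUBIC))
E
```

```text
{'time': np.float64(0.0), 'qpos': array([-1.343,  0.287,  1.578, -0.   ,  1.279, -0.15 ]), 'dq': array([-0.001,  0.   , -0.001, -0.001, -0.001,  0.002]), 'joint_efforts': array([-1.0000e-03, -4.0599e+01, -2.9263e+01, -0.0000e+00,  6.0000e-03,
       -0.0000e+00]), 'eef_pos': array([ 0.249, -0.627,  0.252]), 'tcp_rot': array([ 0.982,  0.188, -0.   , -0.001]), 'contact_force': array([-0.714,  0.278, -0.375]), 'wrist_torque': array([ 0.057, -0.019,  0.038]), 'finger_force': np.float64(0.0), 'opening': np.float64(0.998)} 0.022
side [[0.882, 0.282, -0.377, 0.958], [0.47, -0.566, 0.677, -0.601], [-0.022, -0.775, -0.632, 0.744], [0.0, 0.0, 0.0, 1.0]] 365.6990391416206
side cup 0.74 [ 0.541 -0.183  0.078] [187. 259.]
side cup 0.66 [ 0.453 -0.07   0.028] [188. 231.]
side cup 0.62 [ 0.557 -0.052  0.026] [224. 240.]
side cup_mouth 0.83 [ 0.451 -0.066  0.031] [188. 229.]
side cup_mouth 0.82 [ 0.536 -0.185  0.074] [185. 260.]
side cup_mouth 0.6 [ 0.559 -0.053  0.026] [224. 240.]
side cradle 0.81 [ 0.539 -0.195  0.009] [187. 280.]
side drying_stand 0.6 [0.542 0.141 0.021] [253. 198.]
side peg_tip 
[... 1123 characters left out ...]
[ 0.553 -0.047  0.028] [285. 212.]
top cradle 0.76 [ 0.516 -0.152  0.01 ] [316. 225.]
top drying_stand 0.95 [0.53  0.166 0.019] [221. 218.]
top peg_tip 0.95 [0.529 0.168 0.024] [220. 218.]
top guard_bar 0.93 [0.584 0.184 0.141] [213. 195.]
top guard 0.65 [0.585 0.179 0.137] [215. 195.]
top clear_bottle 0.92 [0.611 0.347 0.101] [163. 188.]
top broth_bottle 0.9 [0.516 0.406 0.096] [143. 218.]
top timer 0.86 [ 0.678 -0.07   0.015] [292. 177.]
top red_dish 0.88 [ 0.648 -0.251  0.017] [345. 187.]
top tape_roll 0.88 [0.419 0.379 0.019] [155. 250.]
top flask 0.86 [ 0.731 -0.158  0.06 ] [319. 159.]
top flask 0.22 [ 0.531 -0.173  0.079] [325. 218.]
top wash_bottle 0.74 [0.743 0.068 0.134] [252. 148.]
```

View pics/side0.png

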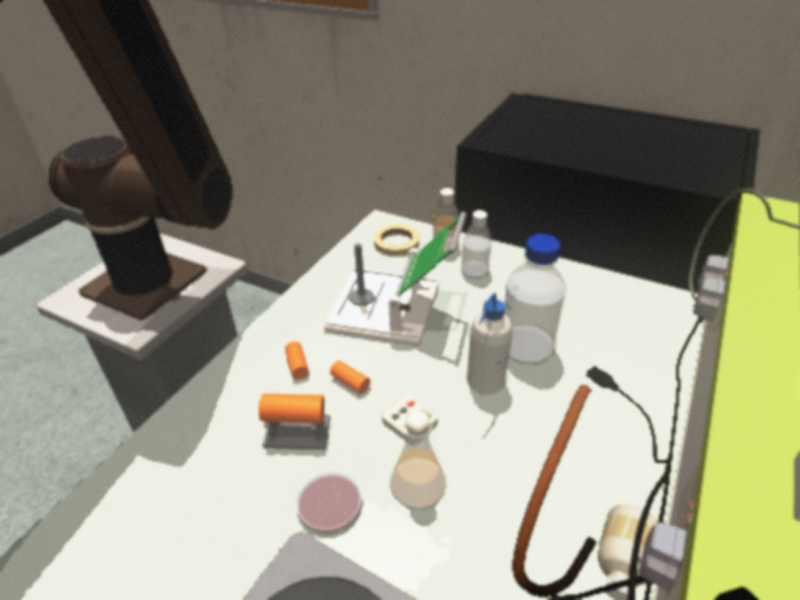

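View pics/top0.png

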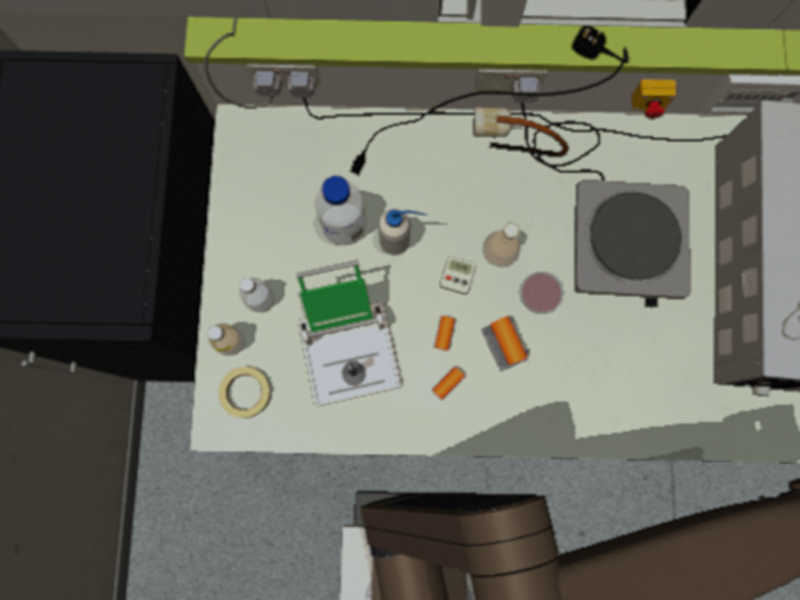

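The side picture shows three orange cups: (187,259) in the cradle, and loose ones at (188,231) and (224,240). The cradle one is the largest and lies in the grey cradle, so it is the one meant. I'll confirm that in an enlarged crop along with the stand.

Run:
```python
from h import *
a=ctrl.read_camera("side");b=ctrl.read_camera("top")
def c(p,u,v,wd,ht):
    return cv2.resize(p["color"][v:v+ht,u:u+wd,::-1],(400,300),interpolation=cv2.INTER_CUBIC)
m=np.vstack([np.hstack([c(a,150,230,80,60),c(b,285,185,80,60)]),np.hstack([c(a,200,130,120,90),c(b,175,160,120,90)])])
cv2.imwrite("pics/crop1.png",m)
```

```text
(no output)
```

View pics/crop1.png

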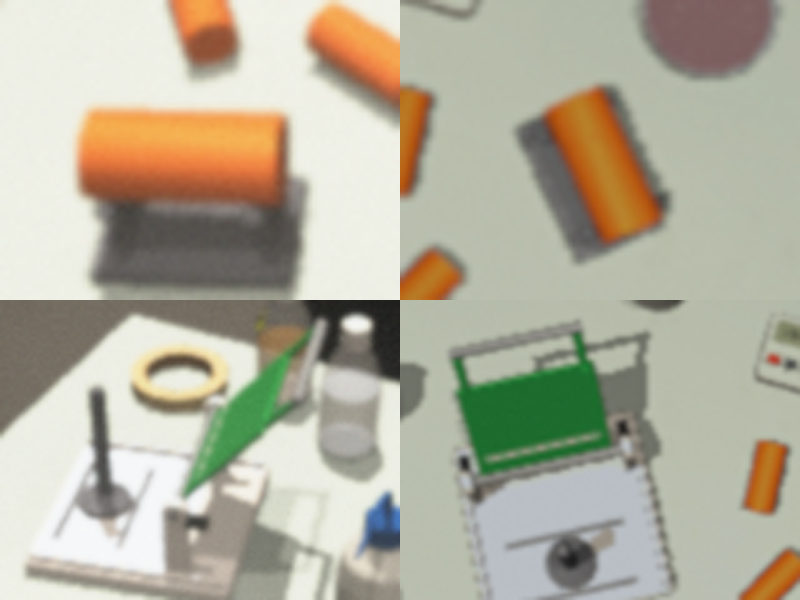

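```bash
cat > fit.py <<'E'
from h import *
from scipy.optimize import minimize, least_squares
P={n:ctrl.read_camera(n) for n in("side","top")}
masks={}
for n,p in P.items():
    hsv=cv2.cvtColor(p["color"],cv2.COLOR_RGB2HSV)
    m=((hsv[...,0]<16)&(hsv[...,1]>170)&(hsv[...,2]>90)).astype(np.uint8)
    k,l,st,c=cv2.connectedComponentsWithStats(m)
    g=pix(p,[.535,-.175,.065]); i=min(range(1,k),key=lambda i:np.hypot(*(c[i]-g))if st[i,4]>50 else 1e9)
    masks[n]=(l==i).astype(np.uint8); print(n,st[i],c[i])
S=8
big={n:cv2.resize(m*255,None,fx=S,fy=S,interpolation=cv2.INTER_LINEAR)>127 for n,m in masks.items()}
def cost(q):
    x,y,a,z=q; e=0
    d=np.array([np.cos(a),np.sin(a),0]); t=np.array([-d[1],d[0],0]); 
    th=np.linspace(0,2*np.pi,40)
    pts=[np.array([x,y,z])+s*.0475*d+.022*(np.cos(b)*t+np.sin(b)*np.array([0,0,1])) for s in(-1,1) for b in th]
    for n,p in P.items():
        uv=np.array([(pix(p,X)+.5)*S for X in pts]).astype(np.int32)
        r=np.zeros(big[n].shape,np.uint8); cv2.fillConvexPoly(r,cv2.convexHull(uv),1)
        e+=(r.astype(bool)^big[n]).sum()/S/S
    return e
r=minimize(cost,[.535,-.175,.35,.06],method="Nelder-Mead",options=dict(initial_simplex=np.array([[.535,-.175,.35,.06],[.55,-.175,.35,.06],[.535,-.16,.35,.06],[.535,-.175,.55,.06],[.535,-.175,.35,.066]])))
print("cup",r.x,r.fun)
E
python3 - <<'E'
from fit import *
s,t=P["side"],P["top"]
obs=[(t,[-.05,.095,.018],(202.9,258.6)),(t,[-.05,-.095,.018],(256.6,245.8)),(t,[0,0,.150],(225.4,235.6)),(s,[0,0,.150],(229.1,157.6))]
bar=[.09+.15*np.sin(.7),0,.086+.15*np.cos(.7)]
obs+=[(t,[bar[0],.061,bar[2]],(190.6,176.2)),(t,[bar[0],-.061,bar[2]],(229,167.2))]
def f(q):
    c,sn=np.cos(q[2]),np.sin(q[2]);o=[]
    for p,l,uv in obs: o.append(pix(p,[q[0]+c*l[0]-sn*l[1],q[1]+sn*l[0]+c*l[1],l[2]])-uv)
    return np.ravel(o)
r=least_squares(f,[.5,.13,.23],loss="soft_l1");print("stand",r.x,np.round(f(r.x),1))
c=s["color"][248:278,162:212,::-1]; c2=t["color"][200:236,305:345,::-1]
cv2.imwrite("pics/crop2.png",np.hstack([cv2.resize(c,(450,300),interpolation=cv2.INTER_CUBIC),cv2.resize(c2,(333,300),interpolation=cv2.INTER_CUBIC)]))
E
```

```text
side [167 257  39  11 318] [185.13522013 262.68867925]
top [322 203  15  28 104] [329.38461538 216.56730769]
cup [ 0.53497285 -0.18007817  0.57116173  0.04913563] 763.984375
stand [0.4646445  0.14236289 0.25884223] [-0.3  1.1  2.3  0.2 -0.5 -1.9 -0.4 -1.5 -0.6 -0.2  0.8 -0.4]
```

View pics/crop2.png

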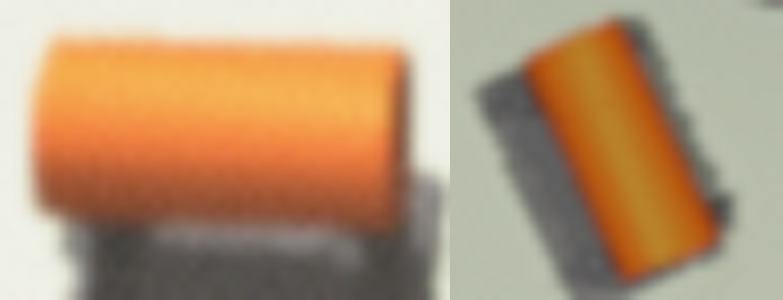

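```bash
sed -i 's/hsv\[...,0\]<16.*90)/hsv[...,0]<21)\&(hsv[...,1]>110)\&(hsv[...,2]>70)/; s/if st\[i,4\]>50/if st[i,4]>80/' fit.py; grep -n "hsv\[" fit.py
python3 - <<'E'
from fit import *
s,t=P["side"],P["top"]; x,y,a,z=r.x
for n,p in P.items():
  for sg in(1,-1):
    e=[pix(p,[x+sg*.0475*np.cos(a)-b*np.sin(a),y+sg*.0475*np.sin(a)+b*np.cos(a),z+h]) for b,h in((0,0),(.022,0),(-.022,0),(0,.022),(0,-.022))]
    print(n,sg,np.round(e,1).tolist())
print(s["color"][250:276,196:208].tolist().__len__())
for v in range(250,276,2): print(v,[tuple(q) for q in s["color"][v,197:208].tolist()])
print("top end")
for v in range(224,236,2): print(v,[tuple(q) for q in t["color"][v,322:340:2].tolist()])
c=s["color"][215:260,165:245,::-1]
cv2.imwrite("pics/crop3.png",cv2.resize(s["color"][220:280,160:240,::-1],(800,600),interpolation=cv2.INTER_CUBIC))
E
```

```text
7:    m=((hsv[...,0]<21)&(hsv[...,1]>110)&(hsv[...,2]>70)).astype(np.uint8)
side [166 252  41  19 710] [186.12535211 260.7915493 ]
top [314 203  23  31 399] [325.04761905 217.67919799]
cup [ 0.53256801 -0.17543364  0.43036335  0.05949171] 106.828125
side 1 [[206.6, 261.4], [208.0, 254.3], [205.1, 268.7], [205.7, 255.3], [207.6, 267.3]]
side -1 [[167.7, 260.1], [169.8, 253.1], [165.4, 267.3], [166.1, 254.1], [169.2, 266.0]]
top 1 [[318.9, 204.7], [312.8, 207.4], [325.0, 202.1], [319.9, 203.6], [318.0, 205.9]]
top -1 [[331.4, 231.3], [325.2, 234.0], [337.5, 228.6], [332.5, 230.5], [330.3, 232.1]]
26
250 [(239, 237, 226), (239, 237, 226), (239, 237, 226), (239, 238, 227), (239, 238, 227), (240, 239, 227), (238, 237, 226), (239, 238, 227), (239, 238, 227), (239, 239, 228), (239, 239, 229)]
252 [(243, 192, 143), (243, 196, 149), (242, 198, 153), (242, 202, 155), (241, 202, 155), (242, 203, 159), (242, 203, 158), (241, 202, 158), (239, 204, 165), (233, 211, 181), (231, 224, 203)]
254 [(246, 165, 79), (245, 164, 77), (245, 164, 76), (245, 163, 78), (245, 164, 79), (244, 160, 75), (244, 159,
[... 2021 characters left out ...]
09, 29), (183, 127, 41), (185, 123, 36), (184, 106, 26), (180, 88, 19), (128, 67, 39), (116, 119, 108)]
228 [(104, 84, 77), (165, 78, 24), (185, 100, 23), (185, 123, 39), (184, 127, 40), (185, 114, 31), (184, 96, 23), (154, 83, 47), (160, 159, 141)]
230 [(92, 90, 90), (132, 69, 40), (181, 89, 18), (185, 114, 33), (182, 126, 40), (174, 109, 45), (156, 108, 80), (131, 124, 114), (169, 175, 158)]
232 [(91, 91, 91), (100, 77, 71), (161, 77, 29), (155, 93, 57), (129, 106, 85), (141, 138, 124), (173, 179, 163), (180, 185, 167), (182, 187, 168)]
234 [(103, 102, 100), (102, 100, 98), (115, 106, 99), (139, 142, 132), (174, 180, 164), (185, 191, 173), (184, 190, 171), (183, 189, 170), (183, 189, 170)]
```

View pics/crop3.png

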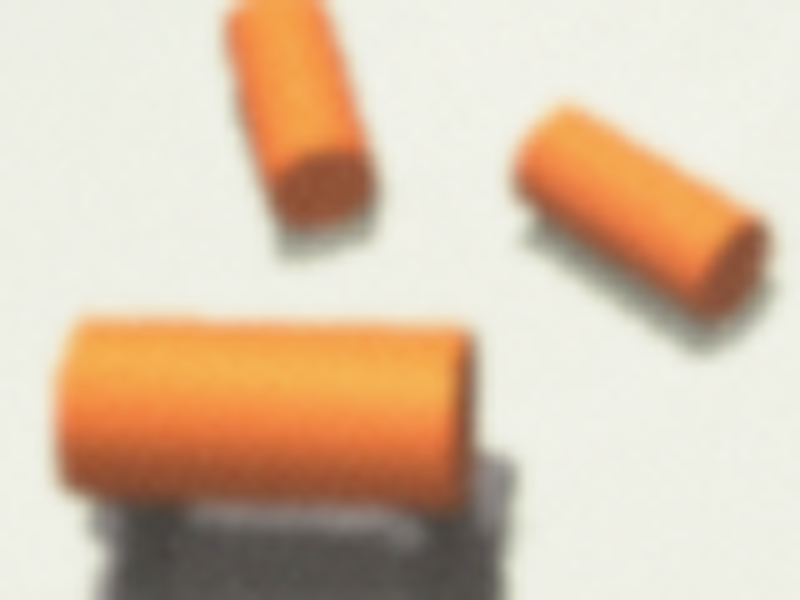

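The end facing the side camera at (206,261) is only a sliver, so I can't yet tell which end is the mouth. I'll settle that once the cup is lifted. Moving over the cup now.

Emit:
send_rows:
  rows: "0 0 -3 431 -315 60 1;0 0 -3 431 -315 60 1;0 0 -3 431 -315 60 1;0 0 -3 431 -315 60 1;0 0 -3 431 -315 60 1;0 0 -3 431 -315 60 1;0 0 -3 431 -315 60 1;0 0 -3 431 -315 60 1"
  grip_force: 35

```text
time: 2.9
eef_pos: [0.5147, -0.2052, 0.1978]
tcp_rot: [0.977, 0.213, 0.0, 0.0]
contact_force: [0.6, -0.7, 0.3]
opening: 1.005
finger_force: 0.0
```

```bash
cat >> h.py <<'E'
def rel(pos,rot,base=None):
    """pos world, rot = Rotation world; print turn(deg), shift(mm) from current"""
    s=ctrl.get_state(); p0,r0=(s["eef_pos"],R.from_quat(s["tcp_rot"])) if base is None else base
    return np.round(np.r_[np.degrees((r0.inv()*rot).as_rotvec()),1000*r0.inv().apply(np.array(pos)-p0)],1)
def down(yaw): 
    c,s=np.cos(yaw),np.sin(yaw); return R.from_matrix(np.array([[c,s,0],[s,-c,0],[0,0,-1]]))
def log():
    import json
    s=ctrl.get_state(); open("log.txt","a").write(json.dumps([list(map(float,s[k])) for k in("qpos","eef_pos","tcp_rot")])+"\n"); return s
E
python3 - <<'E'
from h import *
s=log(); print(s["time"],s["eef_pos"],s["qpos"],s["contact_force"])
print(rel([.533,-.1755,.061],down(.43)))
E
```

```text
2.9 [ 0.51468545 -0.20515118  0.1977632 ] [-5.62431139e-01  7.35384585e-02  1.92658669e+00  1.54876936e-05
  1.14022033e+00  5.78349711e-01] [ 0.55220697 -0.67446134  0.30217637]
[ 1.000e-01 -0.000e+00  0.000e+00  2.890e+01 -1.950e+01  1.368e+02]
```

Emit:
send_rows:
  rows: "0 0 0 29 -20 40 1;0 0 0 29 -20 85 1;0 0 0 29 -20 137 1;0 0 0 29 -20 137 1;0 0 0 29 -20 137 -1;0 0 0 29 -20 137 -1;0 0 0 29 -20 137 -1;0 0 0 29 -20 137 -1"
  grip_force: 35

```text
time: 3.9
eef_pos: [0.5331, -0.177, 0.0637]
tcp_rot: [0.977, 0.213, 0.002, 0.001]
contact_force: [-2.3, 3.0, 6.4]
opening: 0.512
finger_force: 34.8
```

Run:
```python
from h import *
s=log(); print(s["time"],s["eef_pos"],s["opening"]*85,s["contact_force"],s["finger_force"])
```

```text
3.9 [ 0.53314766 -0.17700518  0.06368358] 43.502767944607974 [-2.33643108  3.00739967  6.37231801] 34.841823130846024
```

Emit:
send_rows:
  rows: "0 0 0 0 0 -50 -1;0 0 0 0 0 -100 -1;0 0 10 0 0 -140 -1;0 0 20 0 0 -140 -1;0 0 30 0 0 -140 -1;0 0 40 0 0 -140 -1;0 0 50 0 0 -140 -1;0 0 60 0 0 -140 -1"

```text
time: 4.9
eef_pos: [0.5319, -0.1769, 0.2021]
tcp_rot: [0.952, -0.306, 0.001, 0.0]
contact_force: [0.2, -0.0, -0.5]
opening: 0.512
finger_force: 36.1
```

Run:
```python
from h import *
s=log(); print(s["time"],s["eef_pos"],s["tcp_rot"],s["opening"]*85,s["contact_force"],s["finger_force"])
p=ctrl.read_camera("side"); u,v=pix(p,s["eef_pos"]).astype(int); print(u,v)
a=cv2.resize(p["color"][v-30:v+30,u-35:u+45,::-1],(480,360),interpolation=cv2.INTER_CUBIC)
cv2.imwrite("pics/lift.png",a)
import json
for l in open("log.txt"): print(l[:150])
```

```text
4.9 [ 0.53194556 -0.17686099  0.20213695] [ 9.51870542e-01 -3.06497758e-01  1.24044737e-03  2.39226019e-04] 43.50871705040464 [ 0.24781981 -0.01492226 -0.51419865] 36.13649882376194
177 217
[[-0.5624311392804033, 0.07353845853267857, 1.9265866949619754, 1.54876935544451e-05, 1.1402203289151953, 0.5783497108574737], [0.514685445787992, -0.
[[-0.5014966529826899, 0.27323628118426635, 1.9772860469064109, 0.0011065109346004181, 0.8878246130561358, 0.6388816252542578], [0.5331476601887819, -
[[-0.5019614874679198, 0.08260525223897452, 1.908386880714791, -1.8272716227135677e-07, 1.1480739105687436, 1.691858465891293], [0.5319455607905023, -
```

View pics/lift.png

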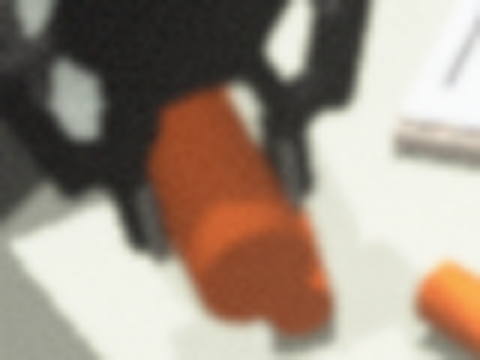

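Emit:
send_rows:
  rows: "0 10 0 0 0 0 -1;0 20 0 0 0 0 -1;0 30 0 0 0 0 -1;0 40 0 0 0 0 -1;0 50 0 0 0 0 -1;0 50 0 0 0 0 -1"

```text
time: 5.7
eef_pos: [0.5327, -0.1688, 0.2108]
tcp_rot: [0.865, -0.278, 0.397, 0.134]
contact_force: [3.2, 1.9, 0.1]
opening: 0.511
finger_force: 36.2
```

Run:
```python
from h import *
s=log(); print(s["time"],s["eef_pos"],s["tcp_rot"],s["qpos"])
p=ctrl.read_camera("side"); u,v=pix(p,s["eef_pos"]).astype(int); print(u,v)
cv2.imwrite("pics/lift2.png",cv2.resize(p["color"][v-30:v+30,u-35:u+45,::-1],(480,360),interpolation=cv2.INTER_CUBIC))
```

```text
5.7 [ 0.53273434 -0.16878437  0.21075238] [ 0.86458682 -0.27788757  0.39657515  0.13415022] [-0.42141377 -0.20914385  2.32673946 -0.76797584  0.2365377   2.45085537]
179 212
```

View pics/lift2.png

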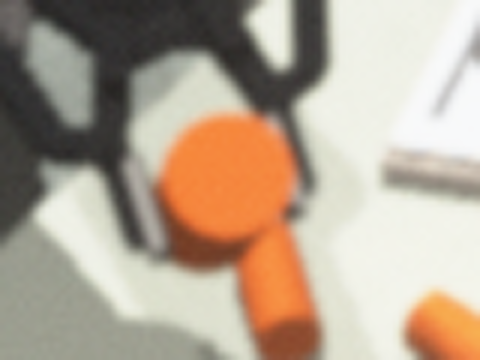

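The raised end shows a plain, lit orange disc at (230,175) in the crop. It is closed, so the mouth is at tool −x, towards the robot. Next I'll fit the arm's kinematics to plan the flip.

```bash
cat > kin.py <<'E'
import json, numpy as np
from scipy.spatial.transform import Rotation as R
from scipy.optimize import least_squares
D=[json.loads(l) for l in open("log.txt")]
D.append([[-1.343,.2865,1.5775,0,1.279,-.15],[.249,-.627,.2525],None])
def fk(q,k):
    h,dy,L1,a,L2,b,c,L3=k
    r=R.from_euler("z",q[0]); p=np.array([0,0,h])+r.apply([0,dy,0])
    r=r*R.from_euler("y",q[1]); p=p+r.apply([0,0,L1])
    r=r*R.from_euler("y",q[2]); p=p+r.apply([a,0,L2])
    r=r*R.from_euler("z",q[3]); p=p+r.apply([0,b,0])
    r=r*R.from_euler("y",q[4]); p=p+r.apply([c,0,L3])
    r=r*R.from_euler("z",q[5]+S6)
    return p,r
S6=np.pi/2
def calib():
    r0=[.3,.1,.4,0,.4,0,0,.2]
    f=lambda k:np.r_[np.ravel([(fk(d[0],k)[0]-d[1]) for d in D]),1e-4*(k-np.array(r0))]
    return least_squares(f,r0)
if __name__=="__main__":
    s=calib(); k=s.x; print(np.round(k,4)); print(np.round(s.fun,4))
    for d in D:
        if d[2]: print(np.round((R.from_quat(d[2]).inv()*fk(d[0],k)[1]).as_rotvec(),3))
E
python3 kin.py
```

```text
[ 2.409e-01  1.001e-01  4.432e-01  2.090e-02  5.721e-01  8.000e-04
 -5.000e-04  2.281e-01]
[ 0.      0.     -0.0001  0.      0.      0.      0.      0.     -0.0001
 -0.     -0.      0.     -0.     -0.      0.0001 -0.      0.      0.
  0.      0.      0.     -0.      0.    ]
[ 0. -0.  0.]
[-0. -0. -0.]
[-0. -0.  0.]
[-0. -0. -0.]
```

```bash
cat >> kin.py <<'E'
LO=np.array([-2.77,-.9,.21,-1.53,.24,-2.84]);HI=np.array([2.77,2.22,2.48,4.67,2.81,2.84])
K=calib().x
def ik(pos,rot,q0):
    f=lambda q:np.r_[10*(fk(q,K)[0]-pos),(rot.inv()*fk(q,K)[1]).as_rotvec()]
    s=least_squares(f,np.clip(q0,LO+.02,HI-.02),bounds=(LO+.01,HI-.01)); return s.x,np.abs(s.fun).max()
def hor(psi,pitch=0): # tool z horizontal heading psi, tool x up
    z=np.array([np.cos(psi),np.sin(psi),0]);x=np.array([0,0,1.]);y=np.cross(z,x)
    return R.from_matrix(np.stack([x,y,z],1))
E
python3 - <<'E'
from kin import *
rng=np.random.default_rng(0)
print(D[-2][0])
for psi in np.arange(-2.2,3.2,.3):
    out={}
    for z in(.215,.11):
        rot=hor(psi); pos=np.array([.465,.142,z])-.004*rot.as_matrix()[:,2]
        for _ in range(25):
            q,e=ik(pos,rot,rng.uniform(LO,HI))
            if e<1e-3: out[(z,)+tuple(np.round(q,2))]=1
    print(round(psi,2)); 
    for o in sorted(out): print("   ",*map(float,o))
E
```

```text
[-0.42141376563230987, -0.2091438490445134, 2.326739462361695, -0.76797584099853, 0.23653769596094873, 2.450855374774806]
-2.2
    0.11 0.35 0.79 1.63 -0.73 2.16 -2.03
    0.215 0.35 0.62 1.66 -0.8 2.26 -2.15
-1.9
    0.11 0.43 0.74 1.72 -0.93 2.02 -2.1
    0.215 0.44 0.56 1.75 -1.0 2.11 -2.24
-1.6
    0.11 0.5 0.67 1.84 -1.13 1.87 -2.13
    0.215 0.5 0.48 1.88 -1.18 1.94 -2.28
-1.3
    0.11 0.55 0.6 1.98 -1.33 1.72 -2.11
    0.215 0.55 0.38 2.02 -1.36 1.76 -2.29
-1.0
-0.7
    0.11 0.55 0.43 2.29 4.41 1.44 -1.97
    0.215 0.55 0.14 2.34 4.45 1.37 -2.21
-0.4
    0.11 0.45 0.36 2.44 4.02 1.35 -1.83
-0.1
0.2
0.5
0.8
1.1
    0.11 -0.46 0.38 2.39 1.58 1.57 -1.21
    0.215 -0.46 0.05 2.44 1.58 1.56 -0.92
1.4
    0.11 -0.43 0.46 2.24 1.33 1.68 -1.15
    0.215 -0.43 0.19 2.28 1.36 1.73 -0.92
1.7
    0.11 -0.38 0.55 2.08 1.12 1.81 -1.12
    0.215 -0.38 0.31 2.12 1.17 1.89 -0.93
2.0
    0.11 -0.3 0.63 1.93 0.93 1.95 -1.12
    0.215 -0.3 0.42 1.97 0.99 2.05 -0.96
2.3
    0.11 -0.21 0.7 1.8 0.74 2.08 -1.16
    0.215 -0.21 0.51 1.83 0.81 2.19 -1.03
2.6
    0.11 -0.12 0.76 1.69 0.53 2.2 -1.24
    0.215 -0.12 0.58 1.72 0.59 2.32 -1.14
2.9
    0.11 -0.02 0.8 1.6 0.29 2.29 -1.37
    0.215 -0.02 0.63 1.63 0.34 2.42 -1.31
3.2
    0.11 0.08 0.83 1.55 0.03 2.33 -1.55
    0.215 0.08 0.66 1.58 0.03 2.47 -1.55
```

```bash
cat > peg.py <<'E'
from h import *
from scipy.optimize import least_squares
def peg(names=("side","top"),show=True):
    obs=[]
    for n in names:
        p=ctrl.read_camera(n); g=cv2.cvtColor(p["color"],cv2.COLOR_RGB2GRAY).astype(float)
        for z in np.arange(.06,.146,.01) if n=="side" else [.149]:
            u,v=pix(p,[.465,.142,z])
            if n=="side":
                cols=np.arange(int(u)-7,int(u)+8); row=g[int(round(v)),cols]; w_=np.clip(np.median(np.r_[row[:3],row[-3:]])-row-25,0,None)
                obs.append((p,z,(w_*cols).sum()/w_.sum(),None,v)); print(n,round(z,2),np.round([u,v,obs[-1][2]],1))
            else:
                a=g[int(v)-8:int(v)+9,int(u)-8:int(u)+9]; print(int(u)-8,int(v)-8); print(a.astype(int))
    return obs
if __name__=="__main__": peg()
E
python3 peg.py
python3 - <<'E'
from kin import *
q=np.array(D[-2][0]); 
def down(yaw):
    c,s=np.cos(yaw),np.sin(yaw); return R.from_matrix(np.array([[c,s,0],[s,-c,0],[0,0,-1]]))
for yaw,pit,pos in[(-.62,30,[.53,-.17,.22]),(-.3,0,[.53,-.17,.23]),(.4,0,[.53,-.15,.25]),(1.0,0,[.52,-.1,.25]),(1.4,20,[.5,0,.25]),(1.4,45,[.48,.08,.24]),(1.4,70,[.47,.12,.23]),(1.4,90,[.465,.142,.22])]:
    q,e=ik(pos,down(yaw)*R.from_euler("y",pit,degrees=True),q); print(np.round(q,2),round(e,4))
E
```

```text
side 0.06 [230.6 180.7 230. ]
side 0.07 [230.4 178.1 230. ]
side 0.08 [230.2 175.5 230. ]
side 0.09 [230.  172.8 230. ]
side 0.1 [229.8 170.1 229.6]
side 0.11 [229.6 167.4 229.4]
side 0.12 [229.4 164.7 229.3]
side 0.13 [229.1 161.9 228.8]
side 0.14 [228.9 159.1 228.7]
217 225
[[199 199 199 199 199 200 199 199 200 199 199 199 199 199 199 199 199]
 [199 199 199 199 200 199 199 199 200 200 199 199 198 198 195 191 188]
 [199 200 199 199 200 200 199 199 199 197 193 188 184 181 174 165 159]
 [199 199 199 198 198 196 192 189 185 180 170 159 149 142 144 146 147]
 [197 193 189 186 182 175 166 157 149 144 142 142 147 154 162 169 175]
 [179 170 161 155 146 142 133 126 124 127 137 149 172 188 192 189 183]
 [145 145 145 147 140 133 116 105 106 109 113 127 159 180 189 179 165]
 [158 165 170 167 146 121  98  86  88  95  98 100 113 132 155 161 155]
 [192 194 187 161 123 101  98  86  78  85  94  90  80  81 102 128 146]
 [200 197 178 139 105 102 111 100  78  77  84  78  66  62  70  99 133]
 [200 190 156 116  96 102 113 103  76  60  61  63  63  62  65  84 123]
 [197 177 136 100  89  89  92  86  64  43  46  56  63  64  65  76 112]
 [195 166 122  95  89  77  64  54  43  34  36  53  61  65  73  86 119]
 [194 162 120  97  93  82  65  48  38  33  36  54  70  78  86  95 120]
 [194 164 125 103  98  92  83  63  45  41  49  69  87  94  96  96 116]
 [195 171 134 110 103 102  98  84  70  68  75  88  98 100  98  98 119]
 [196 178 142 115 107 109 109 103  98  98 102 102 101 101  98 104 138]]
[-0.46 -0.16  2.17 -0.14  0.62  1.82] 0.0
[-0.49  0.05  1.89  0.    1.2   1.38] 0.0
[-0.46  0.02  1.89 -0.    1.24  0.71] 0.0
[-0.38 -0.03  1.94  0.    1.24  0.19] 0.0
[-0.36 -0.11  2.03  0.36  1.3  -0.3 ] 0.0
[-0.39 -0.12  2.16  0.78  1.39 -0.49] 0.0
[-0.44 -0.    2.25  1.14  1.55 -0.72] 0.0
[-0.43  0.18  2.28  1.37  1.73 -0.91] 0.0
```

```bash
cat > path.py <<'E'
from h import *
def P(yaw,pit): return down(yaw)*R.from_euler("y",pit,degrees=True)
E
python3 - <<'E'
from path import *
s=ctrl.get_state(); p0,r0=s["eef_pos"],R.from_quat(s["tcp_rot"])
x=r0.as_matrix()[:,0]; print("pitch",np.degrees(np.arcsin(x[2])),"yaw",np.arctan2(x[1],x[0]))
pit0=np.degrees(np.arcsin(x[2])); y0=np.arctan2(x[1],x[0])
n=24; tt=np.linspace(0,1,n+1)
yaw=np.interp(tt,[0,.1,.75,1],[y0,y0+.1,1.4,1.4]); pit=np.interp(tt,[0,.27,.45,1],[pit0,5,5,90])
pos=np.stack([np.interp(tt,[0,.3,.6,1],c) for c in([p0[0],.53,.51,.465],[p0[1],-.17,-.08,.14],[p0[2],.25,.26,.235])],1)
for c in range(3):
    b=(pos[8*c],P(yaw[8*c],pit[8*c]))
    if c==0:b=(p0,r0)
    print("; ".join(" ".join(f"{v:.0f}" for v in rel(pos[i],P(yaw[i],pit[i]),b))for i in range(8*c+1,8*c+9)))
print([round(float(np.degrees((P(yaw[i],pit[i]).inv()*P(yaw[i+1],pit[i+1])).magnitude())),1) for i in range(n)])
E
```

```text
pitch 49.309964701076055 yaw -0.6140961052871582
3 -7 -2 4 0 -4; 4 -14 -4 8 1 -8; 7 -20 -8 12 1 -11; 11 -27 -14 16 2 -15; 14 -34 -21 20 2 -19; 16 -40 -28 24 3 -22; 19 -42 -35 28 3 -26; 22 -42 -42 25 -4 -34
1 -0 -7 -0 -13 -1; 1 -0 -14 -1 -26 -3; 2 1 -21 -1 -38 -4; 4 8 -28 -2 -51 -6; 7 14 -34 -2 -64 -7; 11 20 -41 -3 -77 -9; 16 25 -47 -4 -96 -8; 21 31 -53 -4 -119 -5
5 6 -5 13 -14 14; 10 13 -10 27 -27 28; 10 19 -9 40 -41 42; 11 26 -9 53 -54 56; 12 32 -8 66 -68 70; 12 38 -8 80 -81 83; 13 45 -7 93 -95 97; 13 51 -6 106 -108 111
[7.2, 7.2, 8.6, 9.8, 9.8, 9.8, 7.8, 7.0, 7.0, 7.0, 7.1, 9.5, 9.5, 9.5, 9.5, 9.5, 9.5, 9.5, 6.4, 6.4, 6.4, 6.4, 6.4, 6.4]
```

Emit:
send_rows:
  rows: "3 -7 -2 4 0 -4 -1; 4 -14 -4 8 1 -8 -1; 7 -20 -8 12 1 -11 -1; 11 -27 -14 16 2 -15 -1; 14 -34 -21 20 2 -19 -1; 16 -40 -28 24 3 -22 -1; 19 -42 -35 28 3 -26 -1; 22 -42 -42 25 -4 -34 -1"

```text
time: 6.85
eef_pos: [0.53, -0.1609, 0.2525]
tcp_rot: [0.995, 0.093, 0.042, -0.004]
contact_force: [-0.4, -0.1, -1.2]
opening: 0.51
finger_force: 36.3
```

Emit:
send_rows:
  rows: "1 0 -7 0 -13 -1 -1; 1 0 -14 -1 -26 -3 -1; 2 1 -21 -1 -38 -4 -1; 4 8 -28 -2 -51 -6 -1; 7 14 -34 -2 -64 -7 -1; 11 20 -41 -3 -77 -9 -1; 16 25 -47 -4 -96 -8 -1; 21 31 -53 -4 -119 -5 -1"

```text
time: 7.85
eef_pos: [0.5039, -0.044, 0.2578]
tcp_rot: [0.787, 0.52, 0.279, -0.18]
contact_force: [0.0, -0.6, -1.5]
opening: 0.509
finger_force: 36.3
```

Emit:
send_rows:
  rows: "5 6 -5 13 -14 14 -1; 10 13 -10 27 -27 28 -1; 10 19 -9 40 -41 42 -1; 11 26 -9 53 -54 56 -1; 12 32 -8 66 -68 70 -1; 12 38 -8 80 -81 83 -1; 13 45 -7 93 -95 97 -1; 13 51 -6 106 -108 111 -1"

```text
time: 8.85
eef_pos: [0.466, 0.1384, 0.2359]
tcp_rot: [0.541, 0.455, 0.542, -0.454]
contact_force: [1.2, 0.3, -1.6]
opening: 0.514
finger_force: 36.4
```

Run:
```python
from path import *
s=log(); print(s["time"],s["eef_pos"],s["qpos"],s["opening"],s["contact_force"])
M=R.from_quat(s["tcp_rot"]).as_matrix(); print(M.round(3))
a=ctrl.read_camera("side");b=ctrl.read_camera("top")
def c(p,X,wd,ht):
    u,v=pix(p,X).astype(int); print(u-wd//2,v-ht//2); return cv2.resize(p["color"][v-ht//2:v+ht-ht//2,u-wd//2:u+wd-wd//2,::-1],(400,300),interpolation=cv2.INTER_CUBIC)
cv2.imwrite("pics/hang1.png",np.hstack([c(a,[.465,.142,.16],100,75),c(b,[.465,.142,.1],100,75)]))
print(rel([.465,.142,.225]-.004*hor[:,2] if 0 else np.array([.465,.142,.225])-.004*P(1.4,90).as_matrix()[:,2],P(1.4,90)))
```

```text
8.85 [0.46596799 0.13835177 0.23586888] [-0.43180316  0.13684796  2.28273281  1.37504986  1.74027873 -0.86697117] 0.5137644247908454 [ 1.1657959   0.32847583 -1.60530867]
[[-0.001  0.985  0.173]
 [ 0.    -0.173  0.985]
 [ 1.     0.001 -0.   ]]
178 116
176 198
[-0.1  0.1 -0.4 -8.4  1.1 -1.6]
```

View pics/hang1.png

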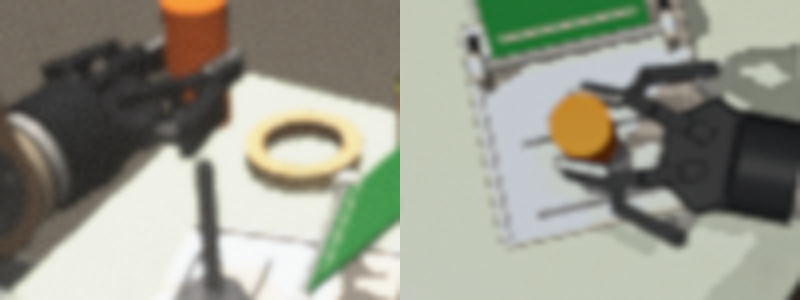

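Run:
```python
from h import *
p=ctrl.read_camera("top")
im=cv2.resize(cv2.imread("pics/top0.png"),(512,384),interpolation=cv2.INTER_AREA)
g=cv2.cvtColor(im,cv2.COLOR_BGR2GRAY)
m=(g[222:256,212:242]<135).astype(np.uint8); k,l,st,c=cv2.connectedComponentsWithStats(m); i=1+np.argmax(st[1:,4])
print("\n".join("".join("#" if v==i else "." for v in r) for r in l))
cs=max(cv2.findContours((l==i).astype(np.uint8),0,1)[0],key=len); (u,v),rad=cv2.minEnclosingCircle(cs); print(u+212,v+222,rad)
print("foot click",atz(p,226.6,238.6,.022),"pred foot",pix(p,[.465,.142,.022]),pix(p,[.465,.142,.149]))
print("cup top pred", pix(p,[.4666,.1423,.2834]),"seen 221 229.7")
```

```text
..............................
..............................
..............................
..............................
..............................
..............................
..............................
..............................
...........#####..............
..........#######.............
..........#########...........
.........############.........
........##############........
........##############........
.......###############........
.......###############........
.......###############........
.......###############........
.......###############........
........##############........
........#############.........
.........############.........
..........##########..........
...........########...........
.............#####............
...............##.............
..............................
..............................
..............................
..............................
..............................
..............................
..............................
..............................
225.5 238.5 8.860122680664062
foot click [0.46231729 0.14490972 0.022     ] pred foot [227.50855077 237.80601008] [225.0284989  233.64261808]
cup top pred [221.76806718 227.73241215] seen 221 229.7
```

The crop shows the cup over the peg: in the side view its axis (≈200) lines up with the peg (205, leaning), and in the top view it is shifted by the same camera bias as the foot. Going down.

Emit:
send_rows:
  rows: "0 0 0 -20 0 0 -1;0 0 0 -40 0 0 -1;0 0 0 -58 0 0 -1;0 0 0 -75 0 0 -1;0 0 0 -90 0 0 -1;0 0 0 -105 0 0 -1;0 0 0 -118 0 0 -1;0 0 0 -118 0 0 -1"

```text
time: 10.0
eef_pos: [0.4641, 0.1378, 0.1167]
tcp_rot: [0.543, 0.455, 0.538, -0.456]
contact_force: [-0.6, 0.2, -0.4]
opening: 0.509
finger_force: 36.4
```

Run:
```python
from path import *
s=log(); print(s["time"],s["eef_pos"],s["qpos"],s["opening"],s["contact_force"],s["wrist_torque"])
```

```text
10.0 [0.46411905 0.13782475 0.11672944] [-0.43423998  0.44105113  2.24503996  1.33040396  1.68209835 -1.12366524] 0.5085807652111741 [-0.55906384  0.2094794  -0.38577485] [-0.6576111   0.07420878 -0.00500509]
```

Emit:
send_rows:
  rows: "0 0 0 -4 0 0 -1;0 0 0 -8 0 0 -1;0 0 0 -8 0 0 -1"

```text
time: 10.38
eef_pos: [0.4631, 0.1387, 0.1087]
tcp_rot: [0.543, 0.455, 0.538, -0.457]
contact_force: [0.1, -0.2, -0.9]
opening: 0.511
finger_force: 36.4
```

Emit:
send_rows:
  rows: "0 0 0 0 0 0 0.3;0 0 0 0 0 0 0.7;0 0 0 0 0 0 1;0 0 0 0 0 0 1;0 0 0 0 0 -20 1;0 0 0 0 0 -50 1;0 0 0 0 0 -85 1;0 0 0 0 0 -120 1"

```text
time: 11.38
eef_pos: [0.4427, 0.0193, 0.1093]
tcp_rot: [0.543, 0.455, 0.538, -0.457]
contact_force: [0.6, -0.6, -0.3]
opening: 0.999
finger_force: 0.0
```

Run:
```python
from path import *
s=log(); print(s["time"],s["eef_pos"],s["qpos"],s["opening"],s["contact_force"],s["wrist_torque"])
a=ctrl.read_camera("side");b=ctrl.read_camera("top")
def c(p,X,wd,ht):
    u,v=pix(p,X).astype(int); print(u-wd//2,v-ht//2); return cv2.resize(p["color"][v-ht//2:v+ht-ht//2,u-wd//2:u+wd-wd//2,::-1],(400,300),interpolation=cv2.INTER_CUBIC)
cv2.imwrite("pics/hang2.png",np.hstack([c(a,[.5,.142,.12],120,90),c(b,[.55,.142,.1],120,90)]))
# plan: guard grip pose
x0,y0,a0=.466,.143,.259; ca,sa=np.cos(a0),np.sin(a0)
S=lambda l:np.array([x0+ca*l[0]-sa*l[1],y0+sa*l[0]+ca*l[1],l[2]])
print("bar",S([.09+.15*np.sin(.7),0,.086+.15*np.cos(.7)]),"hinge",S([.09,0,.086]))
for p in(a,b): print([pix(p,S([.09+.15*np.sin(.7),y,.086+.15*np.cos(.7)])).round(1).tolist() for y in(-.061,.061)])
```

```text
11.375 [0.44273197 0.01932571 0.10931127] [-0.69284793  0.48459382  2.19692403  1.09110888  1.79147928 -1.15876498] 0.9994098268408933 [ 0.59507613 -0.5744282  -0.28607132] [-0.44217013  0.08032512 -0.03506638]
179 122
166 163
bar [0.64640781 0.19079924 0.20072633] hinge [0.55299819 0.16605026 0.086     ]
[[290.3, 160.6], [296.9, 136.7]]
[[229.6, 166.3], [189.8, 175.6]]
```

View pics/hang2.png

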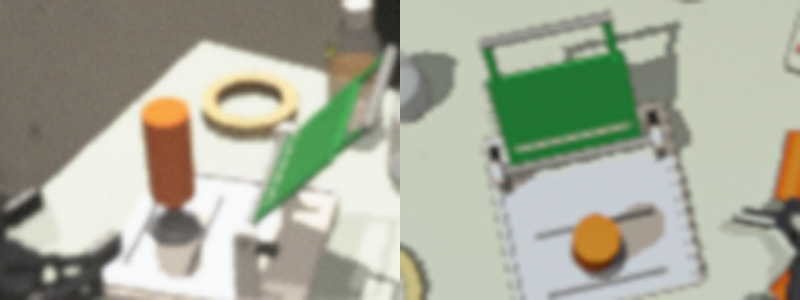

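Run:
```python
from path import *
from kin import ik
s=ctrl.get_state(); p0,r0=s["eef_pos"],R.from_quat(s["tcp_rot"])
n=16; tt=np.linspace(0,1,n+1)
yaw=np.interp(tt,[0,.3,1],[1.4,1.4,1.83]); pit=np.interp(tt,[0,.65,1],[90,0,0])
pos=np.stack([np.interp(tt,[0,.35,1],c) for c in([p0[0],.45,.646],[p0[1],.0,.191],[p0[2],.33,.31])],1)
q=s["qpos"]
for i in range(1,n+1):
    q1,e=ik(pos[i],P(yaw[i],pit[i]),q); print(np.round(q1,2),round(e,4),round(np.abs(q1-q).max(),2)); q=q1
for c in range(2):
    b=(pos[8*c],P(yaw[8*c],pit[8*c]))
    if c==0:b=(p0,r0)
    print("; ".join(" ".join(f"{v:.0f}" for v in rel(pos[i],P(yaw[i],pit[i]),b))+" 1" for i in range(8*c+1,8*c+9)))
```

```text
[-0.69  0.3   2.22  1.05  1.73 -1.04] 0.0 0.18
[-0.68  0.13  2.23  0.99  1.69 -0.91] 0.0 0.17
[-0.66 -0.01  2.22  0.92  1.65 -0.78] 0.0 0.14
[-0.63 -0.13  2.18  0.83  1.63 -0.65] 0.0 0.13
[-0.59 -0.21  2.12  0.73  1.62 -0.54] 0.0 0.11
[-0.51 -0.23  2.05  0.61  1.6  -0.46] 0.0 0.12
[-0.4  -0.2   2.    0.49  1.52 -0.38] 0.0 0.12
[-0.28 -0.17  1.95  0.35  1.46 -0.29] 0.0 0.13
[-0.17 -0.12  1.89  0.21  1.41 -0.2 ] 0.0 0.14
[-0.06 -0.07  1.84  0.06  1.38 -0.1 ] 0.0 0.15
[-0.   -0.01  1.79  0.    1.37 -0.07] 0.0 0.06
[ 0.03  0.04  1.74  0.    1.36 -0.08] 0.0 0.05
[ 0.06  0.09  1.69  0.    1.36 -0.09] 0.0 0.05
[ 0.09  0.14  1.63  0.    1.36 -0.1 ] 0.0 0.05
[ 0.11  0.2   1.58  0.    1.37 -0.11] 0.0 0.06
[ 0.14  0.25  1.52  0.    1.37 -0.12] 0.0 0.06
0 -8 -0 39 1 -3 1; 0 -17 -0 79 3 -6 1; 0 -26 -0 118 4 -9 1; 0 -34 -0 157 6 -12 1; 0 -43 -0 197 7 -15 1; 2 -52 -2 220 14 -9 1; 4 -60 -3 218 29 13 1; 6 -69 -5 216 45 34 1
1 -9 -2 17 18 9 1; 1 -17 -4 35 36 17 1; 1 -21 -6 52 54 26 1; 2 -21 -9 69 72 34 1; 2 -21 -11 87 90 43 1; 2 -21 -13 104 108 52 1; 3 -21 -15 121 126 60 1; 3 -21 -17 138 144 69 1
```

Emit:
send_rows:
  rows: "0 -8 0 39 1 -3 1; 0 -17 0 79 3 -6 1; 0 -26 0 118 4 -9 1; 0 -34 0 157 6 -12 1; 0 -43 0 197 7 -15 1; 2 -52 -2 220 14 -9 1; 4 -60 -3 218 29 13 1; 6 -69 -5 216 45 34 1"

```text
time: 12.48
eef_pos: [0.4949, 0.0479, 0.3253]
tcp_rot: [0.709, 0.682, 0.13, -0.121]
contact_force: [0.6, -0.3, -0.8]
opening: 0.998
finger_force: 0.0
```

Emit:
send_rows:
  rows: "1 -9 -2 17 18 9 1; 1 -17 -4 35 36 17 1; 1 -21 -6 52 54 26 1; 2 -21 -9 69 72 34 1; 2 -21 -11 87 90 43 1; 2 -21 -13 104 108 52 1; 3 -21 -15 121 126 60 1; 3 -21 -17 138 144 69 1"

```text
time: 13.48
eef_pos: [0.6447, 0.1959, 0.3085]
tcp_rot: [0.609, 0.793, -0.001, 0.004]
contact_force: [-0.0, 0.1, 0.1]
opening: 0.996
finger_force: 0.0
```

Run:
```python
from path import *
s=log(); print(s["time"],s["eef_pos"],s["qpos"],s["contact_force"]); print(rel([.646,.191,.204],P(1.83,0)))
```

```text
13.475 [0.64470448 0.19594414 0.30854675] [ 0.14753271  0.24776975  1.52303822 -0.00833264  1.36697284 -0.11186384] [-0.00812081  0.05336426  0.06018136]
[ 2.000e-01  5.000e-01  1.000e-01 -4.200e+00 -3.000e-01  1.046e+02]
```

Emit:
send_rows:
  rows: "0 0 0 -4 0 40 1;0 0 0 -4 0 75 1;0 0 0 -4 0 104 1;0 0 0 -4 0 104 1;0 0 0 -4 0 104 -0.4"
  grip_force: 25

```text
time: 14.1
eef_pos: [0.6469, 0.1902, 0.2067]
tcp_rot: [0.61, 0.793, -0.001, 0.005]
contact_force: [0.1, 0.3, -0.2]
opening: 0.817
finger_force: 0.0
```

Emit:
send_rows:
  rows: "0 0 0 0 0 0 -1;0 0 0 0 0 0 -1;0 0 0 0 0 0 -1;0 0 0 0 0 0 -1;0 0 0 0 0 0 -1"
  grip_force: 25

```text
time: 14.72
eef_pos: [0.6442, 0.1889, 0.2065]
tcp_rot: [0.61, 0.792, -0.004, 0.003]
contact_force: [-9.2, -1.9, 7.0]
opening: 0.106
finger_force: 24.8
```

Run:
```python
from path import *
s=log(); print(s["time"],s["eef_pos"],s["tcp_rot"],s["opening"]*85,s["contact_force"],s["wrist_torque"],s["finger_force"])
```

```text
14.725 [0.64419711 0.18890769 0.20650174] [ 0.6101241   0.79228907 -0.00449     0.00253897] 9.002979047045732 [-9.18803571 -1.89100303  7.00463932] [-0.45749092  1.48033964 -0.09230684] 24.77630227804184
```

Emit:
send_rows:
  rows: "0 0 0 0 -10 -6 -1;0 0 0 0 -18 -12 -1;0 0 0 0 -27 -17 -1;0 0 0 0 -37 -22 -1;0 0 0 0 -46 -26 -1;0 0 0 0 -56 -29 -1;0 0 0 0 -66 -32 -1;0 0 0 0 -66 -32 -1"

```text
time: 15.72
eef_pos: [0.582, 0.1733, 0.2386]
tcp_rot: [0.61, 0.792, -0.0, 0.005]
contact_force: [1.5, 4.3, 6.6]
opening: 0.104
finger_force: 25.8
```

```bash
cat > g.py <<'E'
from path import *
s=log(); print(s["time"],s["eef_pos"],s["opening"]*85,s["contact_force"],s["wrist_torque"],s["finger_force"])
b0=np.array([.64420,.18891]); d=np.array([np.cos(.259),np.sin(.259)])
dy=(s["eef_pos"][:2]-b0)@d; print("along",dy*1000,"side",(s["eef_pos"][:2]-b0)@[-d[1],d[0]]*1000,"lean",np.arcsin(.6442+dy/.15),"z-based",np.arccos(min(1,(s["eef_pos"][2]-.0058-.086)/.15)),
 "tilt",R.from_quat(s["tcp_rot"]).as_matrix()[:,2])
fx=s["contact_force"][:2]@d; print("F along stand x",fx)
E
python3 g.py
```

```text
15.725 [0.58203099 0.17334783 0.23863558] 8.839422180177678 [1.49179247 4.34154525 6.60354131] [ 0.70103547 -0.22373953 -0.15559376] 25.752102434635162
along -64.08114527509963 side 0.8792406746790139 lean 0.21873236348395153 z-based 0.20577042093879552 tilt [ 0.0074982  -0.00687977 -0.99994822]
F along stand x 2.5539667535729906
```

Emit:
send_rows:
  rows: "0 0 0 0 -8 -2 -1;0 0 0 0 -16 -4 -1;0 0 0 0 -23 -4.5 -1;0 0 0 0 -28 -5 -1;0 0 0 0 -32 -5 -1;0 0 0 0 -32.5 -5 -1;0 0 0 0 -32.5 -5 -1;0 0 0 0 -32.5 -5 -1"

```text
time: 16.73
eef_pos: [0.5497, 0.1652, 0.2415]
tcp_rot: [0.61, 0.792, -0.002, 0.003]
contact_force: [-0.8, 5.0, 2.9]
opening: 0.101
finger_force: 25.9
```

```bash
python3 g.py
python3 - <<'E'
from path import *
a=ctrl.read_camera("side");b=ctrl.read_camera("top")
def c(p,X,wd,ht):
    u,v=pix(p,X).astype(int); print(u-wd//2,v-ht//2); return cv2.resize(p["color"][v-ht//2:v+ht-ht//2,u-wd//2:u+wd-wd//2,::-1],(400,300),interpolation=cv2.INTER_CUBIC)
cv2.imwrite("pics/guard.png",np.hstack([c(a,[.5,.142,.14],120,90),c(b,[.55,.142,.1],120,90)]))
E
```

```text
16.725 [0.5497461  0.16518929 0.24150777] 8.616592133245552 [-0.79847547  5.03075579  2.9430221 ] [ 0.93007955  0.00132436 -0.12621328] 25.925589501857758
along -97.37874152204584 side 1.2614276906649167 lean -0.004991630875840823 z-based 0.06243181399129112 tilt [ 0.00304732 -0.00689822 -0.99997156]
F along stand x 0.5166035789665528
179 117
166 163
```

View pics/guard.png

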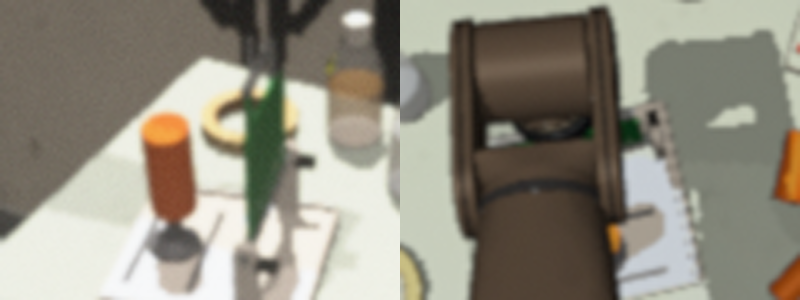

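The side view shows the guard upright at (265,160) in the crop and gripped at the bar, with the cup on the peg. One small trim back to the upright, then hold.

Emit:
send_rows:
  rows: "0 0 0 0 1 0 -1;0 0 0 0 1 0 -1;0 0 0 0 1 0 -1;0 0 0 0 1 0 -1;0 0 0 0 1 0 -1;0 0 0 0 1 0 -1"

```text
time: 17.58
eef_pos: [0.5508, 0.1654, 0.2415]
tcp_rot: [0.61, 0.792, -0.002, 0.003]
contact_force: [-1.0, 4.8, 3.9]
opening: 0.105
finger_force: 25.9
```

```bash
python3 g.py; python3 -c "
from h import *
print(abs(ctrl.get_state()['dq']).max()); print(ctrl.sign_off())"
```

```text
17.575 [0.55077748 0.1654258  0.24151472] 8.900160224029563 [-0.97188644  4.83678284  3.9123743 ] [ 0.90355772 -0.01713709 -0.1583144 ] 25.929623544216156
along -96.32119723559553 side 1.2258968653193203 lean 0.0020586865502136126 z-based 0.06168454371776689 tilt [ 0.00312746 -0.00692141 -0.99997116]
F along stand x 0.299297261622702
0.0011801532515854992
the job is handed in; nothing more can be done
None
```

The job is handed in at 17.6 s: the orange cup hangs upside down on the peg, released, and the arm is still gripping the guard's bar and holding it upright (estimated about 0.002 rad short of balance).

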